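Clamp a power module with a recessed knob

ROBOT

A 6-joint arm with a two-finger parallel gripper is mounted at the origin on the work surface. World frame = base frame: x ahead of the robot, y to its left, z up, the work surface at z = 0. Lengths are in m, angles in degrees, forces in N, time in s.
With the tool pointing down it reaches from about 0.325 to 0.9 m from the base axis. Payload 6.1 kg.
Tool frame: the origin (TCP) lies between the finger pads; the fingertips stand 22 mm ahead of it and the grasp point (between the pads) lies 3 mm ahead of it; z points along the fingers, y is the line along which they close (so a half turn about z gives the same grasp; the last joint's range is limited). The gripper opens to 85 mm and grips with 20 to 120 N. Pads are 22 mm wide; open, the fingers measure 114 mm over their backs; the gripper's body (76 mm by 85 mm) begins 54 mm behind the grasp point. The pads swing forward as they close: fully open they stand 13 mm farther back than shut.
Start: joints at [-77.298, 12.628, 87.462, -0, 79.91, -7.225], TCP at [0.213, -0.588, 0.253] pointing down, gripper open.
Joint ranges: [-170.65, 170.65], [-52.31, 119.04], [5.05, 147.46], [-71.25, 251.25], [11.57, 151.72], [-153.62, 153.62]. Speed limits (degrees/s): [147.25, 147.25, 172.46, 180, 180, 180].

INTERFACE

Orientations are given as a 3x3 rotation matrix whose columns are the frame's x, y, z axes.
In Python, from bench import bot gives the robot as it stands. The module is installed in compiled form; this text tells all that it offers. Calls block until the motion is done:
- bot.move_pose(position, orientation): joint-space move of the TCP to a pose.
- bot.move_l(position, rotation=None, velocity=0.15): straight line of the TCP; rotation=None keeps the orientation; velocity is the mean speed in m/s.
- bot.move_joints(angles): joint-space move.
- bot.let_go() and bot.grasp(f_grip=None): open the fingers fully, or close them until they stop; f_grip is the grip in N (None keeps the last).
- bot.dwell(seconds).
- bot.solve_ik(position, orientation): joint angles nearest the present ones, or None.
- bot.read_state(): the state.
- bot.snapshot(name): name is "scene" or "top" or "wrist"; returns a dict with "image" (480x640x3 uint8, red, green, blue), "fov_y" (degrees; the focal length in pixels is half the picture's height over the tangent of half this angle, whatever the lens; pixels are square), "cx", "cy" (the principal point, pixels), "camera_from_world" (4x4, takes a point from world to camera coordinates). Camera axes: x right, y up, looking along -z (the intrinsics and any distortion apply to the point x, -y, -z); pixel columns grow to the right and rows downward; lengths in m; the calibration is good to about 2 mm. The wrist camera is an equidistant fisheye: a pixel r from the principal point sees the ray r / f radians off the axis. A picture is of the moment at which its call begins. There is no depth.
A pose or a line that the arm cannot do raises bot.IKError and nothing moves.
- bot.sign_off(): hands the job in; it is judged then, once.
Trained networks look in the newest picture that a camera, given by its name, has taken for a name from the list of things; names that differ only in an ending like _2 or _b are one class to them, and where a whole thing is asked for, a point or a joint stands for the part that bears it (a point fixed in the world has none). Each returns a list of dicts, best first, with "conf" (0 to 1); they miss things now and then, are a little off and sometimes report something else, mostly with a low value. They report only what shows in the picture. A call takes as long as a camera call. They do not tell look-alikes from the thing itself.
- bot.cut_out(camera, query): "pixels" (480x640 bool, what is visible of it) and "box" ([left, top, right, bottom] in pixels, round what is visible of it).
The state is a dict: "time": time; "joint_positions": joint angles; "dq": joint speeds; "tau": joint torques, N m; "ee_pos": TCP position; "orientation": TCP orientation; "force": force on the tool from outside, world axes, zero at the start; "moment": the same for the moment, N m; "finger_gap": finger opening in m; "grasp_force": force on a finger pad.
Only numpy, scipy, OpenCV 4.12 (cv2) and the standard library are available. Lean on these libraries where they do the work, as an engineer would, in place of code of your own. Each camera call takes 0.05 s, during which the arm holds its last target. There are 200 camera calls.

TASK

Stand the white power module upright on the bed of the blue rework clamp, between the red foot of its driven jaw and the fixed steel jaw, long side along the clamp, and let go of it. Then reach into the guarded well, turn the recessed orange knob clockwise by feel until the foot squeezes the module at about 12 N (its shell cracks above 24 N), and let go so that it stays clamped. Work the jaw by the knob only, do not knock the guard, and leave the other things where they are.

Things in the scene. Friction and masses are not known exactly. Their poses are not given: they have to be found in the camera images.
- module: White box with a blue band and a bare aluminium top plate with six brass dots: 30 (own x) x 40 (own y) x 34 mm high, 0.10 to 0.20 kg, loose, standing on the table at the start. Origin: centre of its underside; z up. Either end may face the driven jaw. Its shell cracks if the jaw presses on it with more than 24 N.
- clamp: Heavy grey clamp fixed to the table; base 120 (x) x 255 (y) x 18 mm, y = -62 to +193 mm in its own frame. Origin: on the table, on the knob's vertical axis; z up. The bed (top of the base, 18 mm up) and both jaws lie towards its +y. The fixed steel jaw (50 wide, 34 above the bed) is set anew each time: its face lies somewhere from y = 130 to 140 mm, not measured.
- seat (a point): Point on the bed (18 mm above the table), at clamp x = 0, y = 107.5 mm: aim the module's underside centre here, its own y axis along the clamp's y, to stand it clear of both jaws. Axes as the clamp's.
- guard: Blue guard block 116 x 116 mm, its top 72 mm above the table, with a round vertical well of 96 mm diameter open at the top and centred on the knob's axis; the well's floor is 23 mm above the table. Hands wider than the well must be closed up before going in. Origin as the clamp's.
- knob_grip (a point): Gripping point on the knob's axis, 47 mm above the table. The knob is an orange bar 14 mm wide, 44 mm long (along this point's x), its top 60 mm above the table (12 mm below the guard's rim), on a black disc of 28 mm radius whose top is 28 mm above the table. The axes turn with the knob.
- knob (a joint): Turn of the knob in rad: 0 at the start (bar along the clamp's x), growing clockwise from above, up to 1.6. One rad drives the jaw 12 mm to the fixed jaw. Dry drag up to 0.25 N m holds the jaw when the knob is let go (between steps it may hide, so watch changes); each newton of squeeze adds 0.012 N m. The squeeze starts between 0.4 and 1.3 rad: the turning moment rises.
- jaw: Driven steel jaw, 50 mm wide, top 54 mm above the table, with a red foot 24 mm wide (24 to 46 mm above the table) whose face is at clamp y = 85 mm at the start and moves to +y. The foot is sprung: it yields 1 mm per 7 N of squeeze, 4.5 mm at most. Origin: at the clamp's at the start, moves along the clamp's y.
- transformer: Bystander: dark steel and copper transformer, 40 x 54 x 30 mm, origin under its centre.
- spool: Bystander: steel-grey spool, 60 mm diameter, 35 mm high, origin under its centre.
- flux_jar: Bystander: amber jar, 50 mm diameter, 50 mm high, origin under its centre.
- driver: Bystander: yellow-handled screwdriver lying on the table.
- wrench: Bystander: steel wrench lying on the table.
- cup: Bystander: white cup, 64 mm diameter, 70 mm high, origin under its centre.
There are look-alikes about, which are no part of the job. Leave any pink look-alike of the module alone.

How it is judged (in metres and radians):
On the way, in this order (a step that is already met when the one before it is completed fails the run):
1. the module stands upright on the bed between the jaws, let go (z of module in the frame of clamp between 0.015 and 0.021 m and x of module in the frame of clamp between -0.01 and 0.01 m and y of module in the frame of clamp between 0.098 and 0.125 m and angle between module's own z axis and vertical below 0.1 rad and angle between the y axis of module and the y axis of clamp, either way round below 0.2 rad and contact force between the fingers and module below 0.2 N), for 0.2 s.
2. the knob has driven the foot onto the module with 7 to 18 N (value of joint knob above 0.35 rad and contact force between jaw and module between 7 and 18 N), for 0.2 s.
At the end, for the whole second after the job is handed in: The module stands upright (within 0.1 rad) on the clamp's bed, within 10 mm of the jaws' centre line and square to the jaws within 0.1 rad, at rest, squeezed by the foot with 7 to 18 N, the knob turned more than 0.35 rad and let go (all of step 2 and z of module in the frame of clamp between 0.015 and 0.022 m and x of module in the frame of clamp between -0.01 and 0.01 m and angle between module's own z axis and vertical below 0.1 rad and angle between the y axis of module and the y axis of clamp, either way round below 0.1 rad and linear speed of module below 0.02 m/s); the robot touches nothing.
It fails at once if the module is squeezed by the jaw with more than 24 N (contact force between jaw and module above 24 N).
It fails at once if the guard is knocked with more than 15 N (contact force between any of the fingers, the arm and guard above 15 N).
It fails at once if the jaw is pushed directly by the robot with more than 8 N (contact force between any of the fingers, the arm and jaw above 8 N).
It fails at once if a bystander is moved more than 20 mm (distance of any of transformer, spool, flux_jar, driver, wrench, cup from where it was at the start of the episode above 0.02 m).
It also fails if it takes over 72 s, if anything falls off the work surface, if the arm or the gripper's body presses on something with over 40 N, if the wrist force passes 120 N, or if a joint passes its speed limit or range.

## Working session

There is one attempt and no reset: what is moved stays moved. The work goes in short steps, each a Python script; the robot and the scene stay as the last script left them, time stands still between calls to the robot, and variables do not carry over. Pictures are saved under pics/ and viewed, at most 10 in all, crops included, and the job is handed in when it is done.

```bash
mkdir -p pics
cat > h.py <<'E'
import numpy as np, cv2
from bench import bot
def save(im,n): cv2.imwrite('pics/'+n,cv2.cvtColor(im,cv2.COLOR_RGB2BGR))
def ray(s,u,v):
    f=240/np.tan(np.radians(s['fov_y'])/2); T=np.array(s['camera_from_world'])
    d=np.array([(u-s['cx'])/f,-(v-s['cy'])/f,-1.]); R=T[:3,:3]
    return -R.T@T[:3,3], R.T@d
def at(s,u,v,z):
    o,d=ray(s,u,v); return o+d*(z-o[2])/d[2]
def proj(s,p):
    f=240/np.tan(np.radians(s['fov_y'])/2); T=np.array(s['camera_from_world'])
    c=T[:3,:3]@np.array(p)+T[:3,3]; return np.array([s['cx']-f*c[0]/c[2], s['cy']+f*c[1]/c[2]])
def down(yaw): # tool y axis direction at yaw (deg) in world, z down
    a=np.radians(yaw); y=np.array([np.cos(a),np.sin(a),0]); z=np.array([0,0,-1.]); return np.column_stack([np.cross(y,z),y,z])
E
python3 - <<'E'
from h import *
np.set_printoptions(precision=4,suppress=True)
ims=[]
for c in ['scene','top']:
    s=bot.snapshot(c); ims.append(s['image']); save(s['image'],c+'0.png')
    T=np.array(s['camera_from_world']);print(c,s['fov_y'],s['cx'],s['cy'],-T[:3,:3].T@T[:3,3])
    for q in ['module','clamp','guard','knob','jaw','transformer','spool','flux_jar','cup','driver','wrench']:
        for r in bot.cut_out(c,q):
            v,u=np.nonzero(r['pixels']); 
            print(q,round(r['conf'],2),r['box'],at(s,u.mean(),v.mean(),0.034)[:2])
print(bot.read_state()['orientation'],bot.read_state()['time'])
E
```

```text
scene 45.63826615750413 314.1737184910175 242.29333969129473 [1.0213 0.9649 0.7335]
module 0.9 [426.7, 282.2, 444.0, 306.8] [0.3761 0.2685]
module 0.81 [398.4, 310.8, 426.0, 335.7] [0.4669 0.3155]
clamp 0.65 [229.4, 196.9, 335.6, 276.7] [ 0.571  -0.0865]
knob 0.67 [249.0, 214.7, 269.6, 227.5] [ 0.5619 -0.1786]
jaw 0.85 [267.1, 224.4, 290.2, 246.9] [ 0.5565 -0.0846]
transformer 0.64 [285.4, 334.4, 314.8, 367.9] [0.6908 0.2862]
spool 0.6 [460.0, 361.3, 490.9, 383.4] [0.4518 0.4699]
flux_jar 0.85 [390.1, 389.3, 419.7, 431.6] [0.6036 0.4807]
cup 0.95 [208.1, 291.9, 242.0, 340.1] [0.768  0.1277]
driver 0.87 [219.1, 177.0, 266.9, 200.1] [ 0.5148 -0.3571]
driver 0.61 [228.2, 197.6, 336.6, 280.2] [ 0.571  -0.0864]
wrench 0.7 [286.9, 169.5, 344.9, 183.3] [ 0.3188 -0.3303]
top 51.34855478854601 321.3821504292912 240.13341359288034 [0.3924 0.023  1.5013]
module 0.73 [248.4, 299.5, 264.1, 311.8] [0.3564 0.2479]
module 0.51 [233.9, 266.2, 251.8, 281.8] [0.4476 0.2959]
clamp 0.7 [323.1, 209.6, 417.1, 270.0] [ 0.5554 -0.0911]
guard 0.86 [367.2, 210.5, 419.2, 255.0] [ 0.5752 -0.151 ]
knob 0.5 [384.2, 224.2, 402.5, 242.2] [ 0.5712 -0.1461]
jaw 0.64 [365.3, 234.1, 373.8, 247.6] [ 0.5508 -0.0819]
transformer 0.54 [244.1, 189.4, 263.6, 207.2] [0.6746 0.2646]
spool 0.56 [180.0, 273.1, 198.3, 292.9] [0.4211 0.4383]
flux_jar 0.57 [175.3, 213.3, 194.3, 233.5] [0.5915 0.4677]
flux_jar 0.34 [325.5, 211.8, 415.6, 269.5] [ 0.5547 -0.0896]
cup 0.58 [286.5, 158.0, 307.6, 181.8] [0.771  0.1349]
driver 0.55 [464.8, 230.8, 486.7, 285.0] [ 0.4832 -0.395 ]
wrench 0.58 [448.7, 304.8, 499.7, 353.9] [ 0.291 -0.384]
[[ 0.9401  0.3409 -0.    ]
 [ 0.3409 -0.9401  0.    ]
 [-0.     -0.     -1.    ]] 1.2
```

View pics/top0.png

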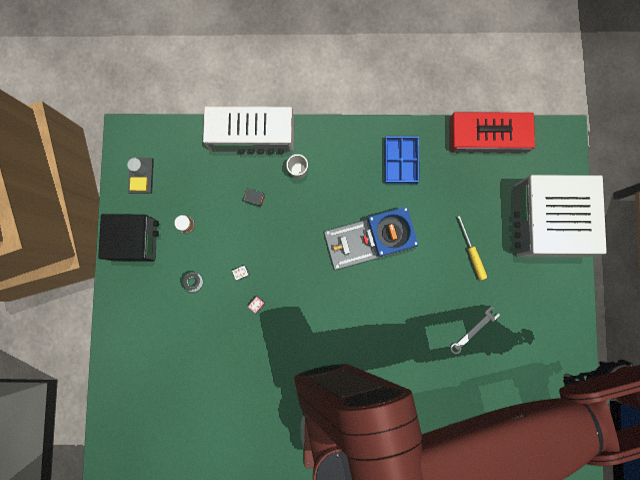

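View pics/scene0.png

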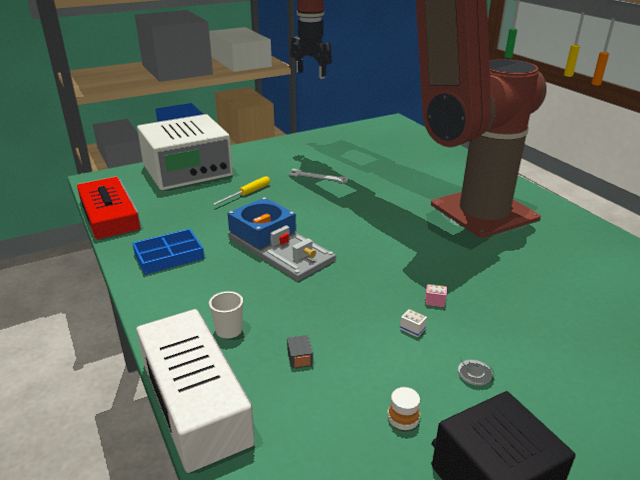

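The white module is at scene (412,322) / top (240,272). The things it could be mistaken for are the pink look-alike at scene (436,295) / top (256,305), and the white appliances at top (248,128) and (560,215), which are far too big. I choose the one at top (240,272) and will check it in a wrist close-up.

```bash
cat >> h.py <<'E'
def wray(s,u,v):
    f=240/np.tan(np.radians(s['fov_y'])/2); T=np.array(s['camera_from_world']); R=T[:3,:3]
    x=np.asarray(u,float)-s['cx']; y=np.asarray(v,float)-s['cy']; r=np.hypot(x,y)+1e-9; t=r/f
    d=np.stack([np.sin(t)*x/r,-np.sin(t)*y/r,-np.cos(t)],-1)
    return -R.T@T[:3,3], d@R
def wat(s,u,v,z):
    o,d=wray(s,u,v); return (o+d*((z-o[2])/d[...,2])[...,None])[...,:2]
def topdown(s,c,yaw,half,z,mm=1.0,N=500): # ortho rectified view at plane z; columns along yaw dir, rows: perpendicular (right-handed up)
    a=np.radians(yaw); ex=np.array([np.cos(a),np.sin(a)]); ey=np.array([-ex[1],ex[0]])
    g=np.linspace(-half,half,N); X,Y=np.meshgrid(g,-g)
    P=np.stack([c[0]+X*ex[0]+Y*ey[0],c[1]+X*ex[1]+Y*ey[1],np.full_like(X,z)],-1)
    f=240/np.tan(np.radians(s['fov_y'])/2); T=np.array(s['camera_from_world'])
    q=P@T[:3,:3].T+T[:3,3]; h=np.hypot(q[...,0],q[...,1])+1e-12; t=np.arctan2(h,-q[...,2])
    u=s['cx']+f*t*q[...,0]/h; v=s['cy']-f*t*q[...,1]/h
    return cv2.remap(s['image'],u.astype(np.float32),v.astype(np.float32),cv2.INTER_CUBIC)
def rect(s,m,z):
    c=max(cv2.findContours(m.astype(np.uint8),cv2.RETR_EXTERNAL,cv2.CHAIN_APPROX_NONE)[0],key=cv2.contourArea)[:,0]
    return cv2.minAreaRect((wat(s,c[:,0],c[:,1],z)*1000).astype(np.float32))
E
python3 - <<'E'
from h import *
import pickle
np.set_printoptions(precision=4,suppress=True)
S={}
for n,p,qs in [('clamp',(0.56,-0.10,0.33),[('guard',.072),('knob_grip',.06),('jaw',.05),('clamp',.018)]),('mod',(0.45,0.29,0.28),[('module',.034)])]:
    bot.move_pose(p,down(-70)); s=bot.snapshot('wrist'); S[n]=s
    T=np.array(s['camera_from_world']);print(n,s['fov_y'],-T[:3,:3].T@T[:3,3],T[2,:3],bot.read_state()['time'])
    for q,z in qs:
        for r in bot.cut_out('wrist',q): print(q,round(r['conf'],2),np.round(r['box']),rect(s,r['pixels'],z))
pickle.dump(S,open('S.pkl','wb'))
a=topdown(S['clamp'],(0.56,-0.10),-20,.16,.06,N=500); b=topdown(S['mod'],(0.43,0.28),0,.1,.034,N=300)
im=np.zeros((500,800,3),np.uint8); im[:,:500]=a; im[:300,500:]=b; save(im,'w1.png')
E
```

```text
clamp 65.70646984690485 [ 0.6316 -0.0754  0.4505] [0.2876 0.1048 0.952 ] 3.4083
knob_grip 0.78 [339. 168. 386. 221.] ((578.5606689453125, -143.86376953125), (51.3628044128418, 50.50402069091797), 66.33261108398438)
jaw 0.67 [286. 167. 310. 216.] ((555.4663696289062, -79.65623474121094), (50.74911117553711, 25.555395126342773), 16.04509925842285)
clamp 0.74 [203. 132. 426. 257.] ((549.2739868164062, -96.01144409179688), (139.9107208251953, 268.5762939453125), 15.814047813415527)
mod 65.70646984690485 [0.5223 0.3148 0.4011] [0.2866 0.1049 0.9523] 5.1667
module 0.9 [290. 177. 333. 212.] ((453.26080322265625, 299.1470947265625), (33.434078216552734, 40.52515411376953), 23.999832153320312)
module 0.76 [301. 266. 346. 306.] ((363.5653991699219, 251.73532104492188), (41.40055465698242, 45.214664459228516), 49.50535583496094)
```

View pics/w1.png

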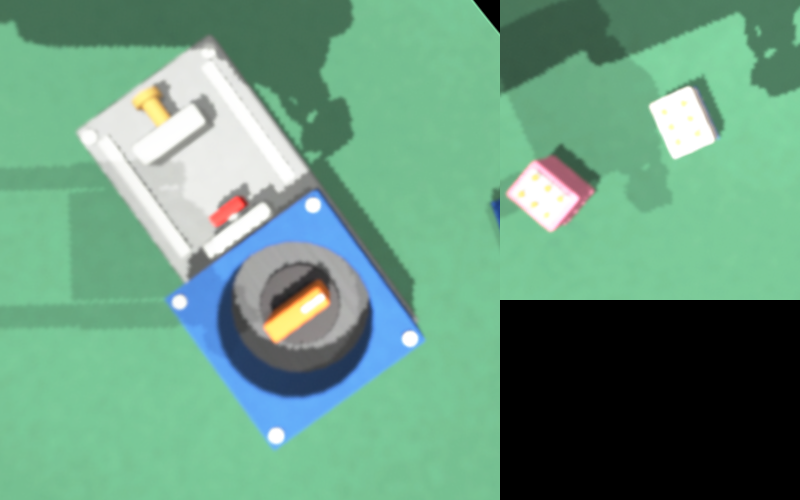

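The crop shows the chosen box at (683,123) is white with six brass dots. The pink look-alike is at (545,193). The clamp runs up-left from the guard at (295,320), with the red foot at (228,211) and the fixed jaw at (170,133). Next I refine with rectified views.

Run:
```python
from h import *
import pickle
np.set_printoptions(precision=4,suppress=True)
S=pickle.load(open('S.pkl','rb')); s=S['clamp']
# guard dots at z=.072
N=1000;half=.1;c0=np.array([.58,-.145]);yaw=16
a=topdown(s,c0,yaw,half,.072,N=N)
wh=(a.min(2)>170).astype(np.uint8)
n,l,st,ce=cv2.connectedComponentsWithStats(wh)
al=np.radians(yaw);ex=np.array([np.cos(al),np.sin(al)]);ey=np.array([-ex[1],ex[0]])
for i in range(1,n):
    if 300<st[i,4]<4000:
        q=(ce[i]-N/2)*2*half/N; print(st[i,2:],np.round(q*[1000,-1000],1),c0+q[0]*ex-q[1]*ey)
hsv=cv2.cvtColor(s['image'],cv2.COLOR_RGB2HSV)
m=((hsv[...,0]>8)&(hsv[...,0]<25)&(hsv[...,1]>120)&(hsv[...,2]>120)); m[:,:330]=0;m[:160]=0;m[230:]=0;m[:,400:]=0
print('bar',rect(s,m,.06))
b=topdown(s,c0+.1*ey,yaw,.07,.052,N=400)
t=S['mod']; d=topdown(t,(.453,.299),24,.03,.034,N=400)
im=np.zeros((400,800,3),np.uint8);im[:,:400]=b;im[:,400:]=d;save(im,'w2.png')
```

```text
[  50   49 1909] [43.4 48.4] [ 0.6084 -0.0865]
[  47   45 1682] [-59.   48.4] [ 0.51   -0.1147]
[ 15  67 357] [29.5 17.7] [ 0.6035 -0.1199]
[  30  141 2559] [29.1 -6.7] [ 0.6098 -0.1434]
[  89   31 2469] [ 7.2 -1.1] [ 0.5872 -0.1441]
[ 123   80 3705] [ 15.5 -21.2] [ 0.6007 -0.1611]
[  54   54 2206] [-59.3 -54. ] [ 0.5379 -0.2133]
[  51   51 2082] [ 43.4 -54.2] [ 0.6366 -0.1851]
bar ((575.0460205078125, -147.81088256835938), (47.17243957519531, 16.929901123046875), 15.969335556030273)
```

View pics/w2.png

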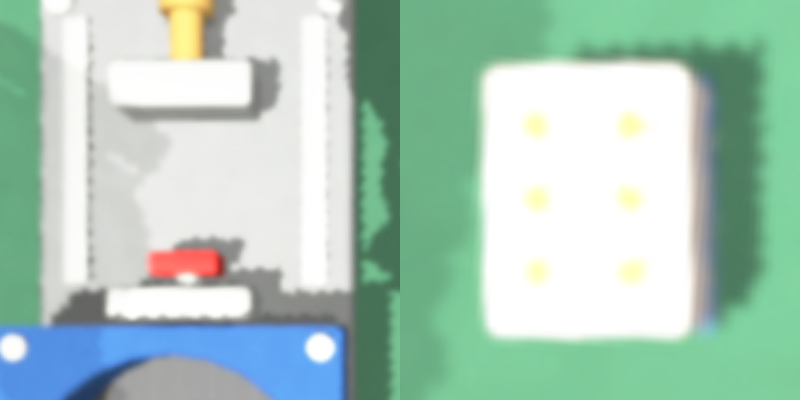

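Results:
- **Clamp:** origin about (0.5735, -0.149), yaw 16°.
- **Fixed jaw:** face at y ≈ 135.5 mm. The foot measures 85.7 mm against the stated 85, so the method checks out.
- **Expected contact:** about 0.87 rad of knob turn.
- **Module:** centre (0.451, 0.298), measured as 31.7 x 41.4 mm, own y at 114°.

Now I pick it up.

Run:
```python
from h import *
np.set_printoptions(precision=3,suppress=True)
for y in (24,-156):
  for p,dy in [((.4513,.2982,.03),0),((.5439,-.0459,.05),-8),((.5735,-.149,.062),-8),((.5735,-.149,.062),-108)]:
    print(y,dy,bot.solve_ik(p,down(y+dy)))
```

```text
24 0 [ 25.1    17.139 108.611  -0.     54.25    1.1  ]
24 -8 [-13.103  15.762 107.649  -0.     56.589 -29.103]
24 -8 [-22.187  20.214 100.328  -0.     59.459 -38.187]
24 -108 [-22.187  20.214 100.328  -0.     59.459  61.813]
-156 0 None
-156 -8 [-13.103  15.762 107.649  -0.     56.589 150.897]
-156 -8 [-22.187  20.214 100.328  -0.     59.459 141.813]
-156 -108 [ -22.187   20.214  100.328   -0.      59.459 -118.187]
```

Run:
```python
from h import *
np.set_printoptions(precision=3,suppress=True)
bot.let_go()
R=down(24)
bot.move_pose((.4513,.2982,.12),R); bot.move_l((.4513,.2982,.030),velocity=.12)
bot.grasp(40); s=bot.read_state(); print(s['finger_gap'],s['grasp_force'],s['ee_pos'],s['force'])
bot.move_l((.4513,.2982,.16)); s=bot.read_state(); print(s['finger_gap'],s['grasp_force'],s['force'],s['time'])
bot.move_pose((.5439,-.0459,.16),down(16))
w=bot.snapshot('wrist'); save(w['image'],'w3.png'); print(bot.read_state()['finger_gap'])
```

```text
0.029311241641639268 40.91373145580292 [0.452 0.298 0.031] [0.35  0.38  4.208]
0.02952263700267912 40.29425382614136 [-0.316  0.569 -1.359] 9.3417
0.029508814442975782
```

View pics/w3.png

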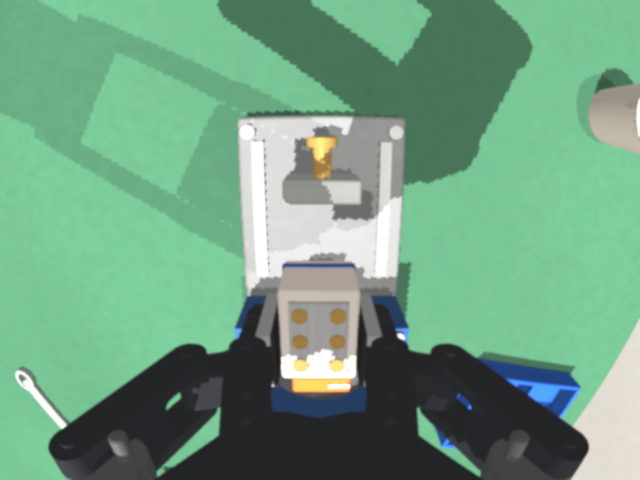

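The module is held square between the fingers at (320,325), with its long side along the clamp and the bed and fixed jaw at (322,190) straight ahead. Now I lower it and let go.

Run:
```python
from h import *
import pickle
np.set_printoptions(precision=3,suppress=True)
bot.move_l((.5439,-.0459,.060)); f0=bot.read_state()['force'][2]
for z in np.arange(.054,.0459,-.001):
    bot.move_l((.5439,-.0459,z),velocity=.02); s=bot.read_state()
    print(round(z,4),s['ee_pos'],s['force'])
    if s['force'][2]-f0>2.5: break
bot.let_go(); s=bot.read_state(); print(s['grasp_force'],s['force'])
bot.move_l((.5439,-.0459,.20)); 
w=bot.snapshot('wrist'); pickle.dump(w,open('w4.pkl','wb'))
al=np.radians(16);ey=np.array([-np.sin(al),np.cos(al)]);c=np.array([.5735,-.149])
b=topdown(w,c+.1*ey,16,.07,.052,N=400); d=topdown(w,c,16,.07,.06,N=400)
im=np.hstack([b,d]); save(im,'w4.png'); print(bot.read_state()['time'])
```

```text
0.054 [ 0.544 -0.046  0.054] [-0.186 -0.466 -1.014]
0.053 [ 0.544 -0.046  0.053] [ 0.022  0.63  -1.155]
0.052 [ 0.544 -0.046  0.052] [ 0.699 -0.142 -1.323]
0.051 [ 0.544 -0.046  0.051] [ 0.058 -0.202 -1.011]
0.05 [ 0.544 -0.046  0.05 ] [-0.238 -0.04  -1.197]
0.049 [ 0.544 -0.046  0.049] [ 0.377  0.16  -1.15 ]
0.048 [ 0.544 -0.046  0.049] [-1.886  0.563  5.241]
0.0 [ 0.104  0.209 -0.14 ]
15.3083
```

View pics/w4.png

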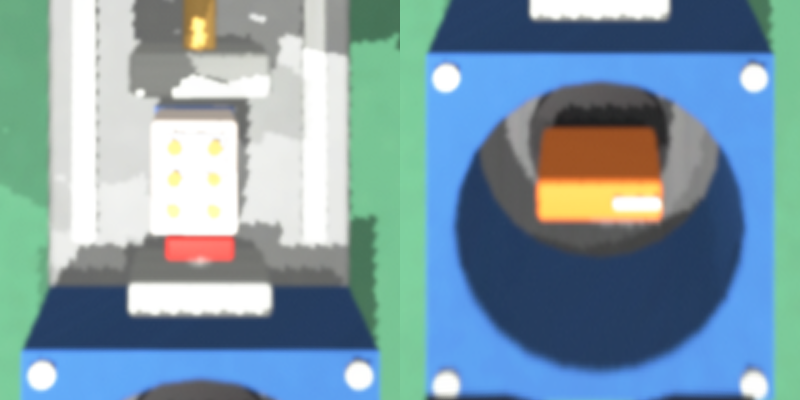

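The module stands at clamp x ≈ -1.5 mm, y ≈ 108 mm, square and clear of both jaws. The knob's top face is centred at (600,201), exactly where I have the axis. Next I close the hand, enter the well on the bar's +y side, and find the touch.

```bash
cat >> h.py <<'E'
C=np.array([.5735,-.149])
def pose(th,p,r=12.,z=.066):  # knob angle th rad; p = finger centre off the bar's centre line, r along bar (mm)
    a=np.radians(16)-th; e=np.array([np.cos(a),np.sin(a)]); n=np.array([-e[1],e[0]])
    return np.r_[C+e*r/1e3+n*p/1e3,z], down(np.degrees(a))
def feel(n=4):
    F=[];M=[]
    for i in range(n):
        if i: bot.dwell(.02)
        s=bot.read_state(); f=np.array(s['force']); m=np.array(s['moment']); d=np.array(s['ee_pos'])[:2]-C
        F.append(f); M.append(m[2]+d[0]*f[1]-d[1]*f[0])
    y=np.array(s['orientation'])[:,1]; th=np.radians(16)-np.arctan2(y[1],y[0]); n_=np.array([-y[1],y[0]])
    return np.mean(F,0),np.mean(M),th,1e3*d@n_,1e3*d@y[:2],s['time']
E
python3 - <<'E'
from h import *
np.set_printoptions(precision=2,suppress=True)
bot.grasp(20); print(bot.read_state()['finger_gap'])
P,R=pose(0,21.5,z=.12); bot.move_pose(P,R); F0,M0,*_=feel(); print(F0,M0)
for z in np.arange(.11,.0655,-.004):
    bot.move_l([P[0],P[1],z],velocity=.06); F=feel(1)[0]
    if np.linalg.norm(F-F0)>4: print('touch',z,F); break
print('in',feel())
for p in np.arange(21,15,-.5):
    Q,_=pose(0,p); bot.move_l(Q,velocity=.02); f=feel(3); print(p,f[0],np.array(f[1:]))
    if f[1]-M0>.06 or np.linalg.norm(f[0]-F0)>5: break
E
```

```text
-0.00031734233148636334
[0.15 0.24 0.34] 0.016119802035516315
in (array([-0.01,  0.44, -0.04]), np.float64(0.00610340769502056), np.float64(-7.358875442509127e-06), np.float64(21.601575780170833), np.float64(11.877339519832475), 19.7833)
21.0 [0.12 0.24 0.31] [ 0.    0.   20.93 12.1  20.07]
20.5 [-0.23 -0.04  0.05] [-0.01  0.   20.46 12.01 20.35]
20.0 [-0.01 -0.2   0.2 ] [ 0.02  0.   19.97 11.98 20.63]
19.5 [-0.71  0.26 -0.39] [-0.02  0.   19.5  12.02 20.92]
19.0 [-0.1  -0.01 -0.17] [-0.01  0.   18.98 12.02 21.2 ]
18.5 [ 0.38 -0.13 -0.32] [-0.    0.   18.47 12.   21.48]
18.0 [-0.93  2.13  1.33] [ 0.03 -0.   18.36 11.98 21.77]
17.5 [-2.05  4.46  3.3 ] [ 0.05 -0.   18.32 12.01 22.05]
```

```bash
cat > turn.py <<'E'
from h import *
import sys
np.set_printoptions(precision=3,suppress=True)
a,b,st,lim=map(float,sys.argv[1:5])
for th in np.arange(a,b+1e-6,st):
    Q,R=pose(th,18.); bot.move_l(Q,R,velocity=.02); F,M,t,p,r,tm=feel(3)
    print(round(th,3),F,np.array([M,t,p,r,tm]))
    if M>lim or np.linalg.norm(F[:2])>60: print('stop'); break
E
python3 turn.py 0.05 0.80 0.05 0.5
```

```text
0.05 [-2.401  5.596  3.953] [ 0.08   0.05  19.038 11.714 22.333]
0.1 [-4.008  7.952  4.953] [ 0.189  0.1   19.714 11.398 22.617]
0.15 [-5.407  9.598  6.638] [ 0.188  0.15  20.43  11.004 22.9  ]
0.2 [-6.724 12.193  7.931] [ 0.259  0.2   20.946 10.74  23.183]
0.25 [-6.453 12.796  8.077] [ 0.246  0.25  21.107 10.642 23.467]
0.3 [-5.578 13.606  7.622] [ 0.264  0.3   21.177 10.6   23.75 ]
0.35 [-5.207 13.758  7.503] [ 0.257  0.35  21.191 10.607 24.033]
0.4 [-4.073 14.235  7.397] [ 0.26   0.4   21.203 10.593 24.317]
0.45 [-3.617 14.466  7.031] [ 0.232  0.45  21.275 10.55  24.6  ]
0.5 [-3.336 14.409  6.418] [ 0.275  0.5   21.305 10.527 24.883]
0.55 [-2.344 14.803  6.084] [ 0.273  0.55  21.321 10.509 25.167]
0.6 [-1.779 15.124  5.544] [ 0.284  0.6   21.298 10.486 25.45 ]
0.65 [-1.641 15.144  5.326] [ 0.268  0.65  21.309 10.449 25.733]
0.7 [-0.636 15.209  4.765] [ 0.276  0.7   21.255 10.408 26.017]
0.75 [-0.324 14.998  4.289] [ 0.287  0.75  21.264 10.382 26.3  ]
0.8 [ 0.733 15.229  4.012] [ 0.267  0.8   21.233 10.326 26.583]
```

The drag plateau is about 0.27 N m. By the geometry the knob lags the finger by about 0.135 rad. I continue in finer steps, printing a knob estimate.

```bash
cat > turn.py <<'E'
from h import *
import sys
from scipy.optimize import brentq
np.set_printoptions(precision=3,suppress=True)
a,b,st,lim=map(float,sys.argv[1:5])
for th in np.arange(a,b+1e-6,st):
    Q,R=pose(th,18.); bot.move_l(Q,R,velocity=.02); F,M,t,p,r,tm=feel(5)
    k=t-brentq(lambda x:7*np.cos(x)+22*np.sin(x)-(p-11.35),-.3,.6)
    print(round(th,3),F,np.array([M,t,p,r,tm]),'knob',round(k,3))
    if M>lim or k>1.03: print('stop'); break
E
python3 turn.py 0.83 1.13 0.03 0.36
```

```text
0.83 [ 0.763 14.956  3.853] [ 0.282  0.83  21.249 10.326 26.9  ] knob 0.695
0.86 [ 1.172 14.801  3.015] [ 0.288  0.86  21.243 10.288 27.217] knob 0.725
0.89 [ 1.965 15.166  3.278] [ 0.255  0.89  21.265 10.235 27.533] knob 0.754
0.92 [ 1.71  14.794  3.585] [ 0.306  0.92  21.263 10.218 27.85 ] knob 0.784
0.95 [ 2.064 14.641  2.931] [ 0.264  0.95  21.205 10.179 28.167] knob 0.817
0.98 [ 2.215 14.81   2.965] [ 0.295  0.98  21.196 10.16  28.483] knob 0.847
1.01 [ 2.512 14.878  2.484] [ 0.289  1.01  21.201 10.152 28.8  ] knob 0.877
1.04 [ 3.487 14.762  1.849] [ 0.253  1.04  21.173 10.07  29.117] knob 0.908
1.07 [ 3.632 15.291  2.347] [ 0.269  1.07  21.292  9.954 29.433] knob 0.933
1.1 [ 4.163 15.743  1.903] [ 0.309  1.1   21.489  9.772 29.75 ] knob 0.953
1.13 [ 4.685 16.574  1.724] [ 0.33   1.13  21.646  9.639 30.067] knob 0.976
```

Contact came at knob ≈ 0.92, where the lag starts to rise. The squeeze is now about 5 N. For 12 N I want knob ≈ 1.055 and M ≈ 0.42.

```bash
sed -i 's/k>1.03/k>1.046/' turn.py; python3 turn.py 1.15 1.27 0.02 0.43
```

```text
1.15 [ 5.374 17.12   1.427] [ 0.335  1.15  21.792  9.542 30.383] knob 0.989
1.17 [ 5.691 17.751  1.649] [ 0.333  1.17  21.922  9.384 30.7  ] knob 1.002
1.19 [ 5.983 18.136  0.965] [ 0.357  1.19  22.05   9.264 31.017] knob 1.016
1.21 [ 6.375 18.744  0.844] [ 0.382  1.21  22.15   9.172 31.333] knob 1.031
1.23 [ 7.095 19.279  0.625] [ 0.387  1.23  22.247  9.051 31.65 ] knob 1.046
stop
```

```bash
sed -i 's/k>1.046/k>1.056/' turn.py; python3 turn.py 1.25 1.26 0.01 0.44
python3 - <<'E'
from h import *
Q,R=pose(1.05,21.5); bot.move_l(Q,R,velocity=.03); print(feel())
bot.move_l([Q[0],Q[1],.12],velocity=.06); print(feel(1)[0])
al=np.radians(16);ey=np.array([-np.sin(al),np.cos(al)])
bot.move_pose([*(C+.1*ey),.22],down(16))
w=bot.snapshot('wrist')
save(np.hstack([topdown(w,C+.1*ey,16,.07,.052,N=400),topdown(w,C,16,.07,.06,N=400)]),'w5.png'); print(bot.read_state()['time'])
E
```

```text
1.25 [ 7.612 19.988  0.082] [ 0.394  1.25  22.39   8.946 31.967] knob 1.059
stop
(array([-0.38051138,  0.06202929,  0.20069085]), np.float64(0.030299242380752395), np.float64(1.052960181698475), np.float64(21.175250330616258), np.float64(12.328165171330712), 32.4)
[ 0.13758965 -0.56532799  0.95360957]
34.3917
```

View pics/w5.png

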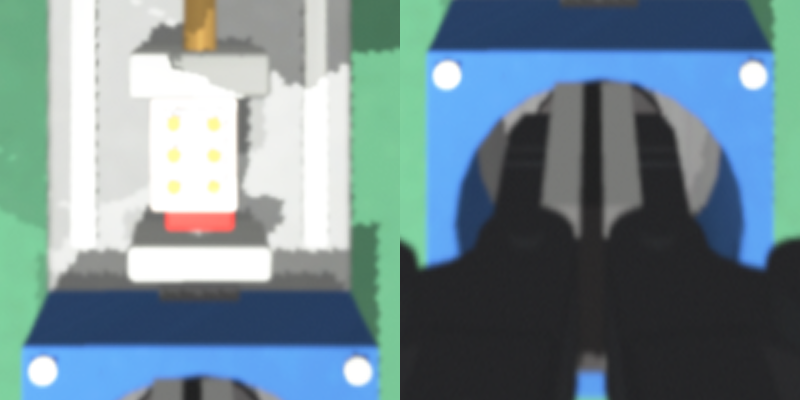

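The module is flush between the fixed jaw (row 97) and the red foot (row 213), square and centred. The jaw advanced about 12 mm and the force on the hand is back to zero. The angle and moment estimates put the squeeze at about 10–12 N.

```bash
python3 -c "
from h import *
print(bot.sign_off())"
```

```text
the job is handed in; nothing more can be done
None
```

The job is handed in, with no verdict returned: the module stands upright between the jaws and is let go, the foot squeezes it at an estimated 10–12 N (worked out from knob angle and turning moment), and the hand is clear.

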